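Stow the bracket and turn the tally sign to green

TASK

Lay the loose steel bracket in its L-shaped cut-out in the green kit board so that it sits flat on the bottom, and let go of it. Then, to mark the kit complete, turn the tally sign half a turn on its spindle so that its green face looks out over the yellow-striped edge of its base, square with the base. Leave the jar, the tape roll and the screwdriver where they are.

Things in the scene. Friction and masses are not known exactly. Their poses are not given: they have to be found in the camera images.
- bracket: Loose galvanised steel bracket, about 0.3 kg: a flat L-shaped plate 6 mm thick with an upright fin to hold it by. Origin: underside of the plate, under the middle of the fin; z up out of the plate. Long leg: x -70 to +50 mm, y -26 to +10 mm. Short leg: x +14 to +50 mm, y +10 to +60 mm. Fin: 8 mm thick (y -4 to +4), x -35 to +35 mm, its top 52 mm above the underside. It starts right way up on the bench, turned 0.25 to 2.55 rad anticlockwise from the way it must lie.
- kit_board: Fixed green plastic slab 190 x 160 mm (x, y), 16 mm thick, with one L-shaped cut-out with a black floor. Origin: centre of its underside, on the bench; z up.
- kit_pocket (a point): Point on the floor of the cut-out, 8 mm above the bench and 8 mm below the board's top, where the bracket's origin belongs; its axes are the board's, and the bracket fits with its own axes parallel to these (one way only). The cut-out is the bracket's L outline made 4 mm larger on every side: x -74 to +54, y -30 to +14 and x +10 to +54, y +14 to +64 mm from this point.
- sign_stand: Fixed dark steel base of the tally sign, 90 x 150 mm (x, y), 14 mm thick, with an upright spindle in its middle. A yellow stripe runs along its outer (+x) edge, the edge away from the robot. Origin: centre of the underside, on the bench; x points out over the yellow edge.
- sign_axis (a point): Point on the sign's vertical turning axis at the height of its top edge, 165 mm above the bench; axes are those of the stand.
- sign_green (a point): Centre of the sign's green face, 115 mm above the bench. The sign is an upright plate 130 mm wide, 100 mm high (65 to 165 mm above the bench) and 8 mm thick, turning about its middle. One face is red with a white bar, the other green with a white disc. Axes turn with the plate: x is across its thickness, from the green face to the red one; y along its width; z up.
- sign (a joint): Turn of the sign in rad about the upright axis, anticlockwise seen from above; 0 = plate square with the base and red face outward (over the yellow stripe), +3.14 or -3.14 = square and green face outward. It starts within 0.35 of 0, has no stops, turns freely either way against light friction (about 1 N at the plate's edge), does not spring back, and stays where it is left.
- screw_jar: Bystander: closed clear jar with a yellow cap, 64 mm across, 75 mm high. Origin: centre of the underside.
- tape_roll: Bystander: orange tape roll lying flat, 96 mm across, 40 mm high. Origin: centre of the underside.
- screwdriver: Bystander: screwdriver lying flat.
Not all that is in view belongs to the job. There is more than one size of the sign_stand; the one meant has the size given above.

How it is judged (in metres and radians):
On the way, in this order (a step that is already met when the one before it is completed fails the run):
1. the bracket lies flat on the floor of its cut-out, let go (z of bracket in the frame of kit_pocket between -0.004 and 0.004 m and x of bracket in the frame of kit_pocket between -0.012 and 0.012 m and y of bracket in the frame of kit_pocket between -0.012 and 0.012 m and angle between bracket's own z axis and vertical below 0.06 rad and linear speed of bracket below 0.02 m/s and contact force between the fingers and bracket below 0.3 N), for 0.2 s.
2. then the sign shows its green face outward (x of sign_green in the frame of sign_stand above 0 m and angle between the x axis of sign_green and the x axis of sign_stand, either way round below 0.26 rad and velocity of joint sign between -0.1 and 0.1 rad/s), for 0.2 s.
At the end, for the whole second after the job is handed in: The bracket lies flat at rest on the floor of the cut-out (origin within 4 mm in height and 12 mm sideways of the pocket point, tilt under 0.06 rad), released; the sign's green face looks out over the yellow edge, within 0.26 rad (15 degrees) of square with the base, and is still (all of step 1 and all of step 2); the robot touches nothing.
It fails at once if a bystander is moved more than 30 mm (distance of any of screw_jar, tape_roll, screwdriver from where it was at the start of the episode above 0.03 m).
It also fails if it takes over 64 s, if anything falls off the work surface, if the arm or the gripper's body presses on something with over 40 N, if the wrist force passes 120 N, or if a joint passes its speed limit or range.

ROBOT

A 7-joint arm with a two-finger parallel gripper is mounted at the origin on the work surface. World frame = base frame: x ahead of the robot, y to its left, z up, the work surface at z = 0. Lengths are in mm, angles in rad, forces in N, time in s.
With the tool pointing down it reaches from about 400 to 875 mm from the base axis. Payload 4.4 kg.
Tool frame: the origin (TCP) lies between the finger pads; the fingertips stand ctrl.finger_overhang ahead of it and the grasp point (between the pads) lies 11 mm behind it (ctrl.finger_overhang is the distance from the TCP to the fingertips, in mm); z points along the fingers, y is the direction in which the jaws open and shut (so a half turn about z gives the same grasp; the last joint's range is limited). The gripper opens to 85 mm and grips with 20 to 120 N. Pads are 22 mm wide; open, the fingers measure 114 mm over their backs; the gripper's body (76 mm by 85 mm) begins 54 mm behind the grasp point. The pads swing forward as they close: fully open they stand 13 mm farther back than shut.
Start: joints at [-1.304, 0.628, 0.038, 1.517, -0.027, 0.996, -0.02], TCP at [212.326, 614.358, 239.313] pointing down, gripper open.
Joint ranges: [-3.06, 3.06], [-0.37, 2.12], [-1.25, 1.32], [0.18, 2.47], [-1.1, 4.24], [0.23, 1.98], [-2.94, 2.94]. Speed limits (rad/s): [2.57, 2.57, 3.14, 3.14, 3.14, 3.14, 3.14].

INTERFACE

Orientations are given as [roll, pitch, yaw] about the fixed x, y, z axes, in that order (R = Rz(yaw) Ry(pitch) Rx(roll)).
In Python, from cell import ctrl gives the robot as it stands. The module is installed in compiled form; this text tells all that it offers.
- The arm moves only by the tool step_arm, never from a script. Its argument "deltas" is a list that holds one entry, the list of rows, each a list of 7 numbers: the opening, from 0 (shut) to 1 (fully open), then the shift along the world's x, y, z in mm, then the turn, a rotation vector about the world's x, y, z in rad. In form: [[[grip, tx, ty, tz, rx, ry, rz], ...]]. A call has 1 to 10 rows; each row shifts and turns the commanded pose from where the row before left it; what a row does not reach is not made up. A row lasts 1/12 s, in which the tool goes at most 41.7 mm and 7.16 degrees, less where a joint would pass 70% of its speed; a pose out of reach is approached as far as the arm can. A call is refused whole if a number of a shift passes 41.7 or a number of a turn 0.125, either way. A call with a gripper value outside its range is refused whole. The fingers move at their own pace and stop on an object; the grip force is fixed at half the most. Time passes only in rows, so rows that do not move let the fingers close. It gives the time, the measured TCP pose, the force and the opening at its end, in the units of the state.
- ctrl.read_state(): the state, without advancing time (a new reading comes with each control period).
- ctrl.get_image(name): name is "scene" or "top" or "wrist"; returns (picture, depth): 400x640x3 uint8, red, green, blue; 400x640 float32, mm along the optical axis (not along the pixel's ray), 0 where there is no reading.
- ctrl.camera_info(name): a dict with "intrinsics" (3x3 intrinsics, pixels), "distortion" ([k1, k2, p1, p2, k3] as OpenCV has them; the pictures are not rectified), "rvec" (rotation vector, rad) and "tvec" (3), from world to camera coordinates, as OpenCV has them. Camera axes: x right, y down, z forward; pixel columns grow to the right and rows downward; lengths in mm; the calibration is good to about 2 mm. A picture is of the moment at which its call begins: read the wrist's pose just before it. camera_info takes no time and is no camera call; for the wrist camera it gives the pose at the moment of the call.
- ctrl.finish_job(): hands the job in, once; it reports no verdict.
The state is a dict: "clock": time; "qpos": joint angles; "qd": joint speeds; "tau": joint torques, N m; "eef_pos": TCP position; "tool_rot": TCP orientation; "force": force on the tool from outside, world axes, zero at the start; "torque": the same for the moment, N m; "width": finger opening in mm.
Only numpy, scipy, OpenCV 4.12 (cv2) and the standard library are available. Lean on these libraries where they do the work, as an engineer would, in place of code of your own. Each camera call takes 0.05 s, during which the arm holds its last target.

## Working session

There is one attempt and no reset: what is moved stays moved. The work goes in short steps, Python scripts to look and compute and a tool call to move; the robot and the scene stay as the last step left them, time stands still between calls to the robot, and variables do not carry over. Pictures are saved under pics/ and viewed, and the job is handed in when it is done.

Besides the shell and the picture viewer there is one more tool, called after ">>>" by a JSON object that holds its "method" and its "body". step_arm: Moves the arm, as the interface text tells. Its arguments: {"type":"object","properties":{"deltas":{"type":"array"}},"required":["deltas"]}

```bash
ls; mkdir -p pics
cat > h.py <<'E'
import numpy as np, cv2, pickle
from cell import ctrl
def grab(n,tag):
    st=ctrl.read_state(); ci=ctrl.camera_info(n); im,d=ctrl.get_image(n)
    cv2.imwrite(f'pics/{tag}.png',im[:,:,::-1]); pickle.dump((im,d,ci,st),open(f'{tag}.pkl','wb'))
    return im,d,ci,st
def load(tag): return pickle.load(open(f'{tag}.pkl','rb'))
def ray(ci,uv):
    K=np.array(ci['intrinsics'],float);D=np.array(ci['distortion'],float)
    R=cv2.Rodrigues(np.array(ci['rvec'],float))[0];t=np.array(ci['tvec'],float).ravel()
    p=cv2.undistortPoints(np.array(uv,float).reshape(-1,1,2),K,D).reshape(-1,2)
    d=np.c_[p,np.ones(len(p))]@R
    return -R.T@t,d
def onz(ci,uv,z):
    c,d=ray(ci,uv); return c+d*((z-c[2])/d[:,2])[:,None]
def withdepth(ci,uv,depth):
    c,d=ray(ci,uv); return c+d*np.array(depth)[:,None]
def proj(ci,P):
    return cv2.projectPoints(np.array(P,float).reshape(-1,3),np.array(ci['rvec'],float),np.array(ci['tvec'],float),np.array(ci['intrinsics'],float),np.array(ci['distortion'],float))[0].reshape(-1,2)
def cloud(im,d,ci):
    v,u=np.mgrid[:400,:640]; uv=np.c_[u.ravel(),v.ravel()]
    return withdepth(ci,uv,d.ravel()).reshape(400,640,3)
def tri(cis,uvs):
    A=np.zeros((3,3));b=np.zeros(3)
    for ci,uv in zip(cis,uvs):
        c,d=ray(ci,[uv]);d=d[0]/np.linalg.norm(d[0]);M=np.eye(3)-np.outer(d,d);A+=M;b+=M@c
    return np.linalg.solve(A,b)
E
python3 - <<'E'
from h import *
s=ctrl.read_state();print(s); print(getattr(ctrl,'finger_overhang',None))
for n in('scene','top','wrist'):
    im,d,ci,st=grab(n,n+'0'); print(n,ci)
E
```

```text
pics
{'clock': 0.0, 'qpos': array([-1.30380684,  0.6293477 ,  0.03844212,  1.51838462, -0.02701928,
        0.99625267, -0.02004777]), 'qd': array([-0.00102757,  0.00059021,  0.00094129,  0.00021213,  0.00010963,
       -0.00167435, -0.00111001]), 'tau': array([-6.44829906e-04, -5.63389528e+01,  1.22560613e+00, -1.93448281e+01,
        1.08657553e-02,  1.02481732e-02, -1.07826955e-05]), 'eef_pos': array([212.11265218, 613.77800793, 238.38271561]), 'tool_rot': array([-3.13971818e+00,  8.94490851e-06,  2.80874440e+00]), 'force': array([-0.02742771, -0.00076259, -0.68518392]), 'torque': array([-0.00160369,  0.00174707, -0.01780772]), 'width': 85.32523880475294}
8.0
scene {'intrinsics': array([[385.59639588,   0.        , 319.99500489],
       [  0.        , 385.59639588, 204.28404907],
       [  0.        ,   0.        ,   1.        ]]), 'distortion': array([-0.06533617,  0.        ,  0.        ,  0.        ,  0.        ]), 'rvec': array([ 1.66356323,  1.95754287, -0.73983151]), 'tvec': array([   9.15049409, -383.5244478 , 1572.46130881])}
top {'intrinsics': array([[477.87158787,   0.        , 315.669883  ],
       [  0.        , 477.87158787, 200.77889804],
       [  0.        ,   0.        ,   1.        ]]), 'distortion': array([-0.10401555,  0.        ,  0.        ,  0.        ,  0.        ]), 'rvec': array([ 2.14555165, -2.16782692,  0.15325698]), 'tvec': array([  90.24462989,  642.45814517, 1514.70802073])}
wrist {'intrinsics': array([[304.71730792,   0.        , 319.19538697],
       [  0.        , 304.71730792, 203.99085477],
       [  0.        ,   0.        ,   1.        ]]), 'distortion': array([-0.04066472,  0.        ,  0.        ,  0.        ,  0.        ]), 'rvec': array([-2.32610444, -1.65740716, -0.27724171]), 'tvec': array([-649.62274784,  -43.36945077,  381.65461271])}
```

View pics/scene0.png

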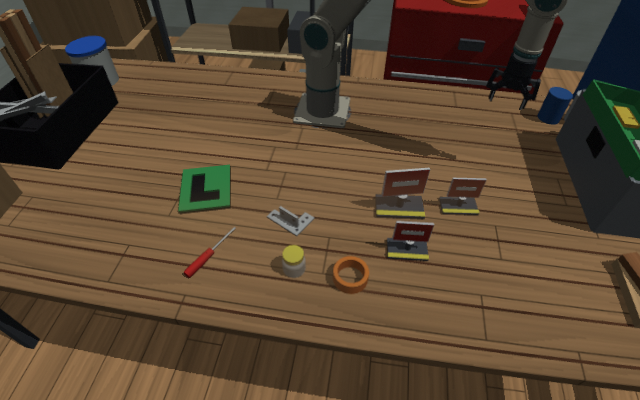

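View pics/top0.png

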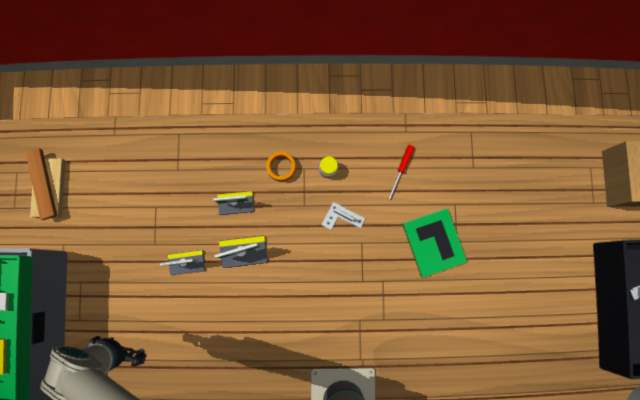

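View pics/wrist0.png

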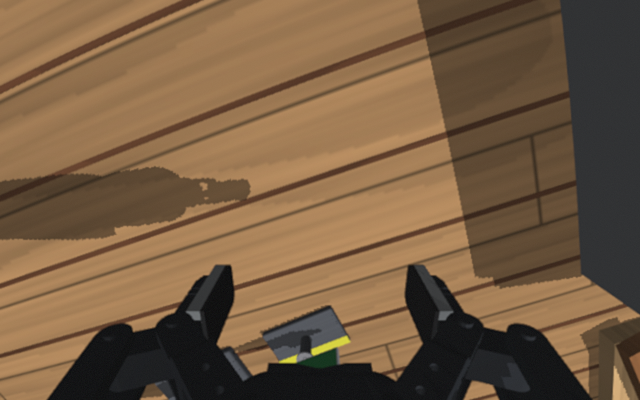

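The scene view shows three signs at (403,195), (465,195) and (411,238), the bracket at (290,218), the board at (206,188), the jar at (293,262), the tape at (351,274) and the screwdriver at (210,252). In the top view these are:
- Signs: A (243,251), B (186,262) and C (235,203). A looks the largest.
- Bracket: (343,215).
- Board: (435,243).

Next I measure them.

Run:
```python
from h import *
im,d,ci,st=load('top0')
C=cloud(im,d,ci)
hsv=cv2.cvtColor(im,cv2.COLOR_RGB2HSV)
def comps(m,name,z,mn=40):
    n,l,s,c=cv2.connectedComponentsWithStats(m.astype(np.uint8),connectivity=8)
    for i in range(1,n):
        if s[i,4]<mn: continue
        ys,xs=np.where(l==i)
        P=onz(ci,np.c_[xs,ys],z)[:,:2].astype(np.float32)
        r=cv2.minAreaRect(P)
        print(name,np.round(c[i]),s[i,4],'rect',np.round(r[0]),np.round(r[1]),round(r[2],1),'z med',np.round(np.median(C[l==i][:,2]),1))
H,S,V=cv2.split(hsv)
comps((H>22)&(H<35)&(S>150)&(V>120),'yellow',14)
comps((H>45)&(H<80)&(S>120)&(V>70),'green',16,200)
W=(S<60)&(V>110); W[:140]=0;W[360:]=0; comps(W,'grey',6)
comps((H>5)&(H<18)&(S>220)&(V>150),'orange',40)
sub=cv2.resize(im[150:300,150:500],None,fx=2.28,fy=2.28,interpolation=cv2.INTER_CUBIC);cv2.imwrite('pics/topcrop.png',sub[:,:,::-1])
cv2.imwrite('pics/signcrop.png',cv2.resize(im[180:290,150:300],None,fx=5,fy=5,interpolation=cv2.INTER_CUBIC)[:,:,::-1])
```

```text
yellow [328. 165.] 253 rect [770.  39.] [57. 58.] 89.3 z med 74.5
yellow [236. 194.] 134 rect [673. 353.] [ 14. 117.] 2.9 z med 12.4
yellow [242. 241.] 269 rect [517. 329.] [ 19. 151.] 6.2 z med 15.0
yellow [185. 254.] 166 rect [475. 516.] [ 15. 115.] 7.3 z med 12.5
yellow [  1. 355.] 127 rect [ 130. 1148.] [114.  11.] 1.1 z med 232.4
green [434. 244.] 2162 rect [ 505. -309.] [190. 163.] 18.0 z med 14.9
green [  9. 322.] 2195 rect [ 230. 1121.] [484.  73.] 1.8 z med 213.9
grey [395. 185.] 62 rect [ 699. -183.] [ 7. 97.] 65.8 z med 13.2
grey [229. 198.] 83 rect [661. 371.] [  9. 105.] 4.4 z med 126.2
grey [341. 216.] 573 rect [579.  -6.] [121.  88.] 62.3 z med 6.2
grey [236. 249.] 191 rect [492. 349.] [ 21. 145.] 16.2 z med 163.6
grey [ 16. 250.] 146 rect [ 483. 1117.] [ 24. 114.] 0.2 z med 221.0
grey [178. 261.] 159 rect [452. 547.] [107.  26.] 89.9 z med 109.7
grey [635. 292.] 77 rect [  318. -1017.] [30. 47.] 79.5 z med 134.9
grey [  3. 301.] 103 rect [ 314. 1153.] [54. 23.] 1.1 z med 235.4
grey [ 55. 356.] 67 rect [130. 953.] [52. 27.] 56.6 z med 621.7
```

View pics/topcrop.png

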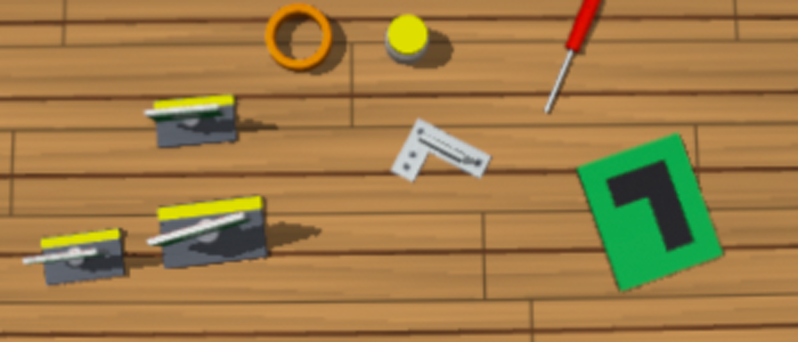

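View pics/signcrop.png

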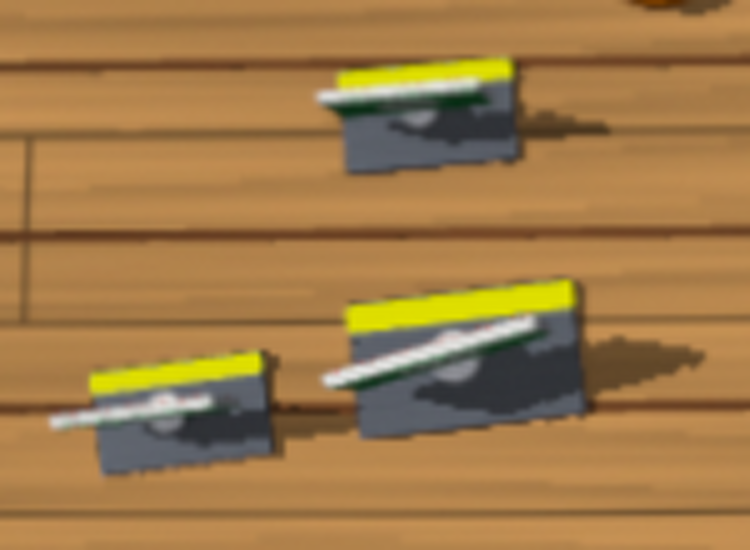

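Sign A at (243,251) has a 151 mm stripe and its plate top at about 164 mm, so it is the one meant. B and C have 115 mm bases. The bracket at yaw ~62° and the pocket at ~18° are both clear. I'll refine with corners and a second view, and work out the wrist camera's offset.

```bash
cat >> h.py <<'E'
from scipy.spatial.transform import Rotation as Ro
Lb=np.array([(-70,-26),(50,-26),(50,60),(14,60),(14,10),(-70,10)],float)
Lp=np.array([(-74,-30),(54,-30),(54,64),(10,64),(10,14),(-74,14)],float)
def fit2(A,B): # B = R A + t
    a=A-A.mean(0);b=B-B.mean(0);th=np.arctan2((a[:,0]*b[:,1]-a[:,1]*b[:,0]).sum(),(a*b).sum())
    R=np.array([[np.cos(th),-np.sin(th)],[np.sin(th),np.cos(th)]]);t=B.mean(0)-R@A.mean(0)
    return th,t,B-(A@R.T+t)
def Lcorners(mask,ci,z):
    cs,_=cv2.findContours(mask.astype(np.uint8),cv2.RETR_EXTERNAL,cv2.CHAIN_APPROX_NONE)
    c=max(cs,key=cv2.contourArea).reshape(-1,2)
    P=onz(ci,c,z)[:,:2].astype(np.float32)
    for eps in np.arange(4,30,1.):
        a=cv2.approxPolyDP(P.reshape(-1,1,2),eps,True).reshape(-1,2)
        if len(a)==6: break
    return a,P
def fitL(mask,ci,z,L):
    a,P=Lcorners(mask,ci,z)
    if len(a)!=6: return None,len(a),a
    best=None
    if cv2.contourArea(a,True)<0: a=a[::-1]
    for k in range(6):
        r=fit2(L,np.roll(a,k,0)); e=np.abs(r[2]).max()
        if best is None or e<best[0]: best=(e,r[0],r[1],np.round(r[2],1))
    return best
E
python3 - <<'E'
from h import *
for n in('top0','scene0'):
    im,d,ci,st=load(n); C=cloud(im,d,ci)
    H,S,V=cv2.split(cv2.cvtColor(im,cv2.COLOR_RGB2HSV))
    c0=(343,215) if n=='top0' else (290,218)
    W=np.zeros_like(H); sl=np.s_[c0[1]-25:c0[1]+25,c0[0]-35:c0[0]+35]
    W[sl]=((S<70)&(V>70))[sl]
    for z in (6,): print(n,'br',fitL(W,ci,z,Lb))
    c0=(435,243) if n=='top0' else (206,188)
    W=np.zeros_like(H); sl=np.s_[c0[1]-35:c0[1]+35,c0[0]-30:c0[0]+30]
    g=((H>45)&(H<85)&(S>120)&(V>60))
    W[sl]=(V<75)[sl]&(~g)[sl]; g2=np.zeros_like(H); g2[sl]=g[sl]|(W[sl]>0)
    n_,l,s,_=cv2.connectedComponentsWithStats(W); W=(l==1+np.argmax(s[1:,4]))
    print(n,'pocket@16',fitL(W,ci,16,Lp)); print(' @8',fitL(W,ci,8,Lp))
    cs,_=cv2.findContours(g2,0,1); c=max(cs,key=cv2.contourArea).reshape(-1,2)
    r=cv2.minAreaRect(onz(ci,c,16)[:,:2].astype(np.float32)); print('board',r)
im,d,ci,st=load('wrist0')
R=cv2.Rodrigues(ci['rvec'])[0]; cp=-R.T@ci['tvec']; T=Ro.from_euler('xyz',st['tool_rot']).as_matrix()
print('cam in tool',T.T@(cp-st['eef_pos']),'axes',(T.T@R.T).round(2))
E
```

```text
top0 br (np.float64(4.824764080386672), np.float64(1.061297110913297), array([600.18037902,  -6.20672448]), array([[ 0.1,  3.1],
       [-3.7,  0.7],
       [ 4.8, -3.7],
       [-1.1,  1.5],
       [-1.8, -1.3],
       [ 1.7, -0.4]]))
top0 pocket@16 (np.float64(8.540116097970042), np.float64(0.28819543264150754), array([ 520.48707418, -323.98891628]), array([[ 3.6,  8.5],
       [-5.8,  7.9],
       [-1.4, -7.3],
       [ 4.2, -0.1],
       [-7.4, -6. ],
       [ 6.8, -3. ]]))
 @8 (np.float64(8.256524155921909), np.float64(0.2881955773334396), array([ 520.87324569, -326.06887122]), array([[ 3.4,  8.3],
       [-5.5,  7.7],
       [-1.2, -7. ],
       [ 4.3,  0.1],
       [-7.4, -6. ],
       [ 6.5, -3.1]]))
board ((504.76666259765625, -308.8323669433594), (189.9534912109375, 162.69461059570312), 18.015029907226562)
scene0 br (np.float64(64.1961545688996), np.float64(2.672975032767522), array([5.91010456e+02, 3.42560628e-01]), array([[-20.5,  34. ],
       [ 10. ,  17.7],
       [ 21.9, -19.3],
       [ 64.2,  63.8],
       [-14.5, -56.2],
       [-61. , -40. ]]))
scene0 pocket@16 (np.float64(5.4860661259093035), np.float64(0.30420300039895737), array([ 520.49399164, -324.98461473]), array([[ 2.6,  5.5],
       [-5.1,  2.5],
       [-4. , -2.9],
       [ 4.1, -1.5],
       [-2.8, -2.5],
       [ 5.1, -1.1]]))
 @8 (np.float64(4.959210198344579), np.float64(0.30420299184593325), array([ 513.38403668, -329.4952044 ]), array([[ 2.2,  5. ],
       [-4.5,  2.3],
       [-3.6, -2.4],
       [ 4.2, -1.1],
       [-2.8, -2.5],
       [ 4.6, -1.3]]))
board ((512.7009887695312, -311.41998291015625), (202.61895751953125, 195.9766845703125), 18.330114364624023)
cam in tool [  83.8701825     0.46802731 -135.41556549] axes [[-0.   -0.94 -0.33]
 [ 1.   -0.    0.  ]
 [-0.   -0.33  0.94]]
```

>>> {"method": "step_arm", "body": {"deltas": [[[1,21,-34,1,0,0,-0.12],[1,21,-34,1,0,0,-0.12],[1,21,-34,1,0,0,-0.12],[1,21,-34,1,0,0,-0.12],[1,21,-34,1,0,0,-0.12],[1,21,-34,1,0,0,-0.12],[1,21,-34,1,0,0,-0.12],[1,21,-34,1,0,0,-0.12],[1,21,-34,1,0,0,-0.12],[1,21,-34,1,0,0,-0.12]]]}}

```text
clock: 0.98
eef_pos: [422.8, 272.6, 249.4]
tool_rot: [-3.142, -0.0, 1.603]
force: [0.1, 0.2, -0.1]
width: 85.6
```

>>> {"method": "step_arm", "body": {"deltas": [[[1,22,-35,0,0,0,-0.12],[1,22,-35,0,0,0,-0.12],[1,22,-35,0,0,0,-0.12],[1,22,-35,0,0,0,-0.12],[1,22,-35,0,0,0,-0.07],[1,22,-35,0,0,0,0],[1,22,-35,0,0,0,0],[1,22,-35,0,0,0,0],[1,0,0,0,0,0,0]]]}}

```text
clock: 1.73
eef_pos: [601.5, -16.5, 249.8]
tool_rot: [3.134, 0.005, 1.048]
force: [0.3, -1.1, 0.4]
width: 85.2
```

Run:
```python
from h import *
im,d,ci,st=grab('wrist','w1'); print({k:np.round(st[k],3) for k in('clock','qpos','eef_pos','tool_rot','force')})
```

```text
{'clock': np.float64(1.733), 'qpos': array([-0.352,  0.595,  0.535,  1.66 , -0.343,  0.976, -0.223]), 'eef_pos': array([601.506, -16.545, 249.838]), 'tool_rot': array([3.134, 0.005, 1.048]), 'force': array([ 0.3  , -1.087,  0.423])}
```

View pics/w1.png

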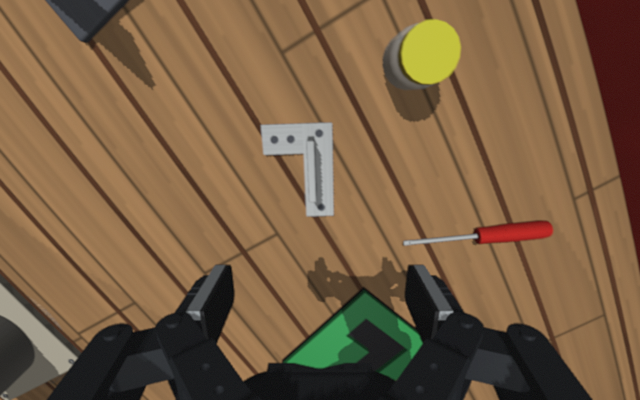

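The wrist view shows the bracket near (300,165), with its fin at about (315,172). The jar is at (430,52), the screwdriver at (510,235) and the board at (360,345). Next I fit the L.

```bash
cat >> h.py <<'E'
def brfit(tag,box,z=6,thr=110):
    im,d,ci,st=load(tag); H,S,V=cv2.split(cv2.cvtColor(im,cv2.COLOR_RGB2HSV))
    W=np.zeros_like(H); x0,y0,x1,y1=box; W[y0:y1,x0:x1]=((S<55)&(V>thr))[y0:y1,x0:x1]
    W=cv2.morphologyEx(W,cv2.MORPH_CLOSE,np.ones((3,3),np.uint8))
    return fitL(W,ci,z,Lb)
E
python3 - <<'E'
from h import *
for thr in (90,110,130):print(brfit('w1',(240,100,360,240),thr=thr))
im,d,ci,st=load('w1');C=cloud(im,d,ci)
for uv in [(284,127),(320,210),(329,200),(311,160),(311,180),(309,150)]: print(uv,im[uv[1],uv[0]],C[uv[1],uv[0]].round(1))
m=(C[...,2]>40)&(C[...,2]<60);m[:100]=0;m[230:]=0;m[:,:250]=0;m[:,350:]=0
P=C[m];print(len(P),P.mean(0),cv2.minAreaRect(P[:,:2].astype(np.float32)))
E
```

```text
(np.float64(2.9276330954273355), np.float64(1.0673014065161446), array([597.98829474,  -8.38971333]), array([[-0.2,  1.3],
       [-0.4, -0.6],
       [-1.1,  0.6],
       [ 1.1,  0.2],
       [-0.8, -2.9],
       [ 1.3,  1.4]]))
(np.float64(2.7930688868010574), np.float64(1.0645330299653506), array([598.14812261,  -8.52976033]), array([[-0.1,  1.4],
       [-0.6, -0.3],
       [-0.4,  0.1],
       [ 0.8,  0.2],
       [-1. , -2.8],
       [ 1.3,  1.4]]))
(np.float64(2.7930688868010574), np.float64(1.0645330299653506), array([598.14812261,  -8.52976033]), array([[-0.1,  1.4],
       [-0.6, -0.3],
       [-0.4,  0.1],
       [ 0.8,  0.2],
       [-1. , -2.8],
       [ 1.3,  1.4]]))
(284, 127) [169 172 172] [592.5  48.4   7.2]
(320, 210) [124 127 129] [576.6 -66.6   6.3]
(329, 200) [176 180 180] [593.8 -60.3   6.6]
(311, 160) [176 179 179] [605.5   4.5  52.4]
(311, 180) [180 183 183] [594.  -15.1  52.3]
(309, 150) [174 177 178] [609.4  15.2  53.5]
449 [600.39579318  -6.4326062   52.46041726] ((599.4750366210938, -8.002330780029297), (68.5055160522461, 8.394571304321289), 60.87627410888672)
```

Run:
```python
from h import *
im,d,ci,st=grab('wrist','w2'); print({k:np.round(st[k],3) for k in('clock','qpos','eef_pos','tool_rot','force')})
print(brfit('w2',(240,60,380,240)))
```

```text
{'clock': np.float64(1.783), 'qpos': array([-0.356,  0.594,  0.532,  1.664, -0.345,  0.977, -0.225]), 'eef_pos': array([599.6  , -11.906, 249.276]), 'tool_rot': array([3.139e+00, 3.000e-03, 1.050e+00]), 'force': array([-0.263, -0.048, -0.816])}
(np.float64(2.0711269977883724), np.float64(1.069095182552422), array([598.41670813,  -8.20828515]), array([[-0.6,  0.6],
       [-0.5,  0.5],
       [-0.3,  1. ],
       [ 1.3, -0.7],
       [-0.9, -2.1],
       [ 0.8,  0.6]]))
```

>>> {"method": "step_arm", "body": {"deltas": [[[1,0,0,-40,0,0,0.015],[1,0,0,-40,0,0,0],[1,0,0,-40,0,0,0],[1,0,0,-20,0,0,0],[1,0,0,0,0,0,0],[1,0,0,0,0,0,0]]]}}

```text
clock: 2.33
eef_pos: [597.3, -3.9, 108.7]
tool_rot: [-3.139, 0.001, 1.076]
force: [0.9, 0.4, 0.9]
width: 85.5
```

Run:
```python
from h import *
im,d,ci,st=grab('wrist','w3'); print({k:np.round(st[k],3) for k in('clock','eef_pos','tool_rot','force')})
print(brfit('w3',(180,0,420,290)))
```

```text
{'clock': np.float64(2.333), 'eef_pos': array([597.327,  -3.908, 108.691]), 'tool_rot': array([-3.139e+00,  1.000e-03,  1.076e+00]), 'force': array([0.889, 0.423, 0.932])}
(np.float64(1.3668366725277643), np.float64(1.0714776911850583), array([599.28531409,  -9.31540152]), array([[-0.5,  0.6],
       [-0.4,  0.7],
       [ 0.5,  0.7],
       [ 0.6, -0.4],
       [-0.7, -1.4],
       [ 0.6, -0.2]]))
```

View pics/w3.png

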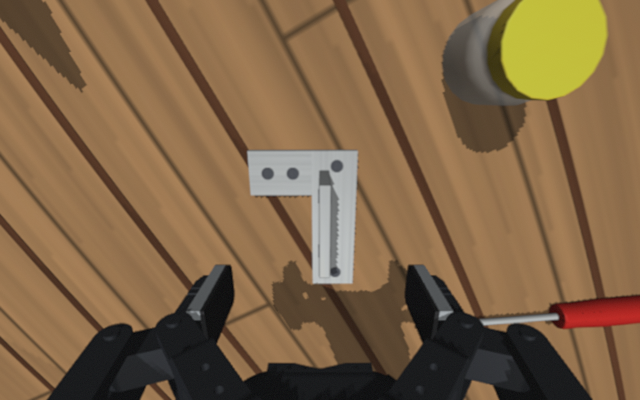

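The bracket at (330,215) shows squarely between the fingers, at yaw 1.07 and (599,-9). The jar and screwdriver are clear of the fingers. I go down and close.

>>> {"method": "step_arm", "body": {"deltas": [[[1,1.7,-5.2,-20,0,0,-0.005],[1,0,0,-30,0,0,0],[1,0,0,-30,0,0,0],[1,0,0,0,0,0,0],[0,0,0,0,0,0,0],[0,0,0,0,0,0,0],[0,0,0,0,0,0,0],[0,0,0,0,0,0,0],[0,0,0,0,0,0,0],[0,0,0,0,0,0,0]]]}}

```text
clock: 3.22
eef_pos: [600.3, -10.6, 30.3]
tool_rot: [3.141, -0.001, 1.069]
force: [-3.6, 3.2, 2.9]
width: 12.1
```

>>> {"method": "step_arm", "body": {"deltas": [[[0,0,0,0,0,0,0],[0,0,0,0,0,0,0],[0,0,0,10,0,0,0],[0,0,0,20,0,0,0],[0,0,0,20,0,0,0],[0,0,0,0,0,0,0]]]}}

```text
clock: 3.72
eef_pos: [602.3, -11.5, 82.8]
tool_rot: [3.136, -0.002, 1.068]
force: [1.1, -0.5, -2.9]
width: 6.7
```

Run:
```python
from h import *
im,d,ci,st=grab('wrist','w4'); print({k:np.round(st[k],3) for k in('clock','eef_pos','tool_rot','force','width')})
```

```text
{'clock': np.float64(3.717), 'eef_pos': array([602.35 , -11.46 ,  82.757]), 'tool_rot': array([ 3.136e+00, -2.000e-03,  1.068e+00]), 'force': array([ 1.138, -0.513, -2.937]), 'width': np.float64(6.74)}
```

View pics/w4.png

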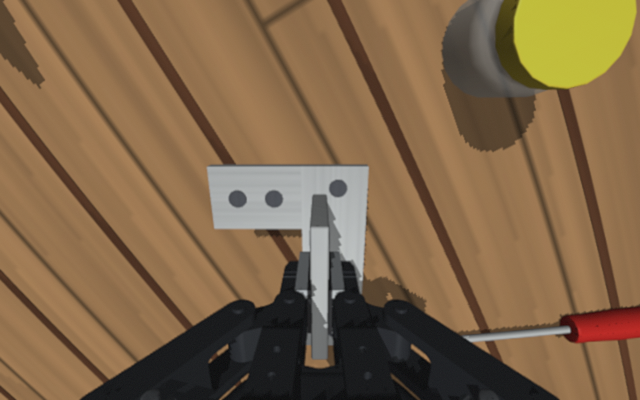

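The bracket is held by its fin (about -2.9 N of weight, with the plate edge along row 166 of the picture). I carry it to a viewpoint just short of the pocket.

>>> {"method": "step_arm", "body": {"deltas": [[[0,-8,-16,20,0,0,-0.07],[0,-16,-32,15,0,0,-0.07],[0,-17,-33,15,0,0,-0.07],[0,-17,-33,15,0,0,-0.07],[0,-17,-33,15,0,0,-0.07],[0,-17,-33,15,0,0,-0.07],[0,-17,-33,15,0,0,-0.07],[0,-17,-33,15,0,0,-0.07],[0,-17,-33,15,0,0,-0.07],[0,-17,-33,15,0,0,-0.07]]]}}

```text
clock: 4.6
eef_pos: [438.4, -323.6, 233.9]
tool_rot: [-3.14, 0.001, 0.365]
force: [0.8, -1.1, -3.3]
width: 7.1
```

>>> {"method": "step_arm", "body": {"deltas": [[[0,-12,-24,0,0,0,-0.057],[0,-5,-10,0,0,0,0],[0,0,0,0,0,0,0],[0,0,0,0,0,0,0]]]}}

```text
clock: 4.93
eef_pos: [422.5, -356.1, 233.0]
tool_rot: [-3.139, 0.001, 0.311]
force: [1.2, 0.3, -3.2]
width: 7.1
```

Run:
```python
from h import *
im,d,ci,st=grab('wrist','w5'); print({k:np.round(st[k],3) for k in('clock','eef_pos','tool_rot','force','width')})
```

```text
{'clock': np.float64(4.933), 'eef_pos': array([ 422.483, -356.064,  233.049]), 'tool_rot': array([-3.139e+00,  1.000e-03,  3.110e-01]), 'force': array([ 1.169,  0.344, -3.238]), 'width': np.float64(7.144)}
```

View pics/w5.png

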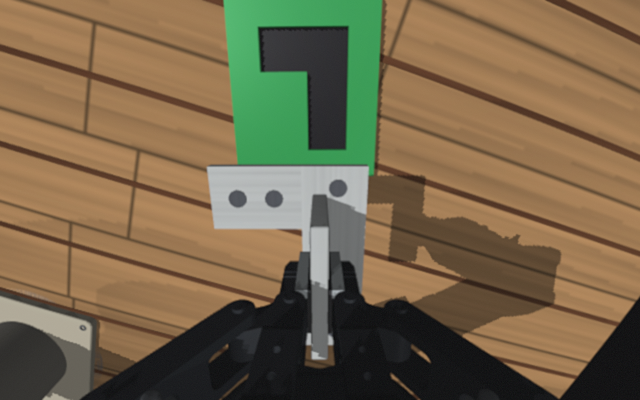

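The pocket is fully in view at (305,88), with the held bracket below it at (290,195). I fit both.

```bash
cat >> h.py <<'E'
def pocket(tag,box):
    im,d,ci,st=load(tag);H,S,V=cv2.split(cv2.cvtColor(im,cv2.COLOR_RGB2HSV))
    x0,y0,x1,y1=box;W=np.zeros_like(H);W[y0:y1,x0:x1]=((S<90)&(V<90))[y0:y1,x0:x1]
    n,l,s,_=cv2.connectedComponentsWithStats(W);W=(l==1+np.argmax(s[1:,4]))
    for z in(16,8):
        r=fitL(W,ci,z,Lp);print('pocket z',z,'err %.1f yaw %.4f'%r[:2],r[2].round(1),'\n',r[3])
E
python3 - <<'E'
from h import *
pocket('w5',(236,5,372,160))
im,d,ci,st=load('w5');C=cloud(im,d,ci)
for uv in [(240,100),(360,60),(330,100),(290,50),(330,140)]: print(uv,im[uv[1],uv[0]],C[uv[1],uv[0]].round(1))
for uv in [(230,180),(290,180),(350,175),(355,215),(225,220),(290,220),(320,240),(319,330)]: print(uv,C[uv[1],uv[0]].round(1))
# triangulate a pocket corner from wrist & top is coarse; holes/edges of held plate
T=Ro.from_euler('xyz',st['tool_rot']).as_matrix()
zt=np.median(C[175:180,225:295,2]);print('plate top z',zt)
q=onz(ci,[(208,166),(368,166),(215,229),(302,229)],zt)
print('corners in tool',((q-st['eef_pos'])@T).round(1))
H,S,V=cv2.split(cv2.cvtColor(im,cv2.COLOR_RGB2HSV))
cv2.imwrite('pics/w5crop.png',cv2.resize(im[150:260,190:390],None,fx=4,fy=4)[:,:,::-1])
E
```

```text
pocket z 16 err 3.3 yaw 0.3080 [ 521.3 -324.8] 
 [[ 1.   2.8]
 [-3.3  2.8]
 [-1.5 -3.1]
 [ 1.5 -1.1]
 [-0.7 -1. ]
 [ 3.  -0.4]]
pocket z 8 err 2.3 yaw 0.3080 [ 521.5 -324.4] 
 [[-0.2  1.4]
 [-1.8  2.3]
 [-0.6 -1.7]
 [ 1.5  0. ]
 [-0.4 -1. ]
 [ 1.6 -0.9]]
(240, 100) [ 71 168  98] [ 475.8 -246.6   16.6]
(360, 60) [ 62 158  89] [ 553.9 -358.3   17.6]
(330, 100) [44 44 47] [ 505.9 -341.2   10.3]
(290, 50) [56 56 58] [ 541.5 -284.2    9.3]
(330, 140) [42 41 45] [ 463.6 -355.3    8.3]
(230, 180) [ 449.5 -296.6  209.2]
(290, 180) [ 459.9 -327.6  210.9]
(350, 175) [ 471.9 -357.4  209.2]
(355, 215) [ 451.3 -367.8  209.6]
(225, 220) [ 425.6 -298.9  209. ]
(290, 220) [ 436.9 -334.   208.9]
(320, 240) [ 451.7 -347.1  255.2]
(319, 330) [ 408.2 -360.6  255.9]
plate top z 209.7994030500363
corners in tool [[ 51.8 -59.2  23.4]
 [ 51.7  25.8  23.1]
 [ 15.3 -59.5  23.4]
 [ 15.4  -9.8  23.3]]
```

View pics/w5crop.png

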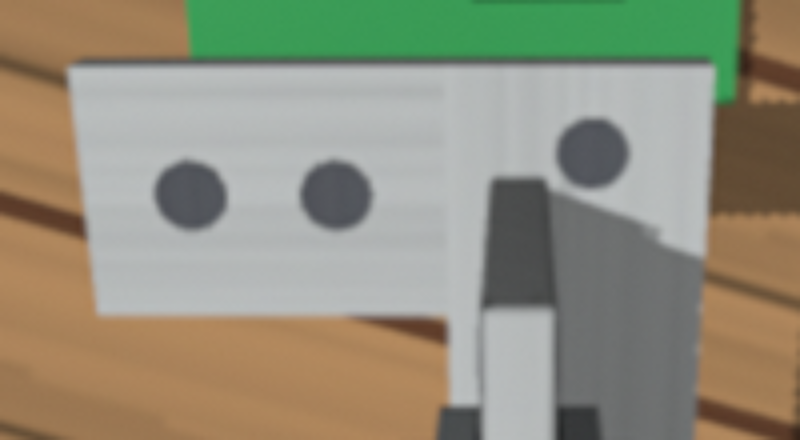

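The pocket is at (521.4,-324.6), yaw 0.308, with the board top measured at ~17 mm and the floor at 8–10. The held bracket's origin is 1.6 mm ahead of the TCP and its underside 29 mm below. I move over the pocket and lower to just above it.

>>> {"method": "step_arm", "body": {"deltas": [[[0,20,6,-10,0,0,-0.003],[0,30,10,-20,0,0,0],[0,30,10,-20,0,0,0],[0,17,5.5,-30,0,0,0],[0,0,0,-40,0,0,0],[0,0,0,-30,0,0,0],[0,0,0,-23,0,0,0],[0,0,0,0,0,0,0],[0,0,0,0,0,0,0]]]}}

```text
clock: 5.73
eef_pos: [519.9, -323.0, 59.8]
tool_rot: [-3.138, 0.002, 0.311]
force: [-0.3, -0.9, -3.0]
width: 7.4
```

Run:
```python
from h import *
im,d,ci,st=grab('wrist','w6'); print({k:np.round(st[k],3) for k in('clock','eef_pos','tool_rot','force','width')})
```

```text
{'clock': np.float64(5.733), 'eef_pos': array([ 519.91 , -322.966,   59.794]), 'tool_rot': array([-3.138e+00,  2.000e-03,  3.110e-01]), 'force': array([-0.307, -0.885, -2.985]), 'width': np.float64(7.4)}
```

View pics/w6.png

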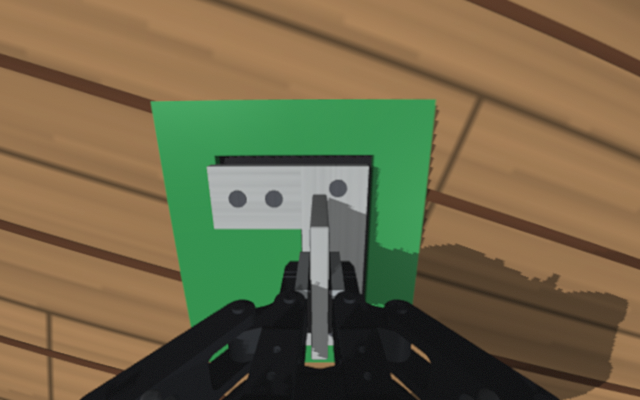

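The picture shows the bracket hovering over the cut-out. The pocket's far corners are at about (217,157) and (373,157), and the plate's at (208,166) and (368,166). I compare them numerically.

Run:
```python
from h import *
im,d,ci,st=load('w6')
cv2.imwrite('pics/w6crop.png',cv2.resize(im[145:265,200:390],None,fx=4,fy=4)[:,:,::-1])
R=Ro.from_euler('xyz',st['tool_rot']).as_matrix()
t=lambda P:((P-st['eef_pos'])@R).round(1)
print('pocket corner tool',t(onz(ci,[(217,156.5),(373,156.5)],16)))
print('bracket',t(onz(ci,[(208,166),(368,166),(215,229)],st['eef_pos'][2]-23.3)))
```

```text
pocket corner tool [[ 53.1 -60.8  43.9]
 [ 53.1  31.8  43.6]]
bracket [[ 51.8 -59.2  23.4]
 [ 51.7  25.8  23.1]
 [ 15.2 -59.6  23.5]]
```

View pics/w6crop.png

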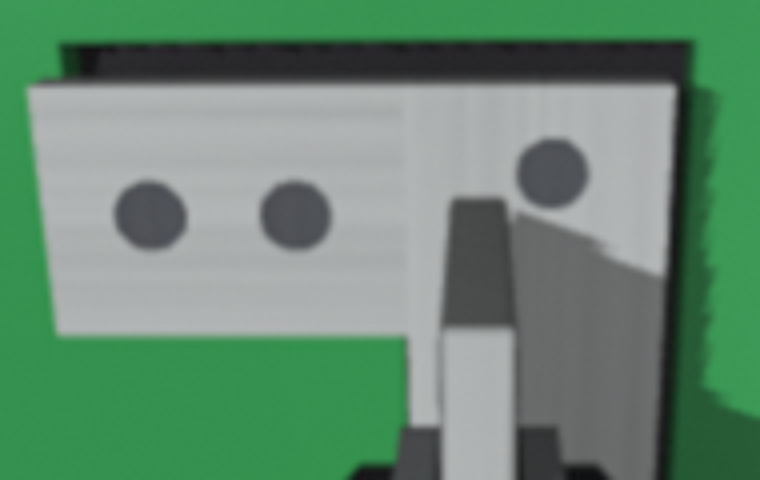

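I correct by about (-0.6,-1.9) mm and lower the bracket in.

>>> {"method": "step_arm", "body": {"deltas": [[[0,-0.6,-1.9,-6,0,0,-0.003],[0,0,0,-6,0,0,0],[0,0,0,-5,0,0,0],[0,0,0,-3,0,0,0],[0,0,0,-2,0,0,0],[0,0,0,0,0,0,0]]]}}

```text
clock: 6.28
eef_pos: [519.3, -327.0, 39.0]
tool_rot: [-3.141, 0.0, 0.306]
force: [0.3, -0.3, -3.7]
width: 6.9
```

Run:
```python
from h import *
im,d,ci,st=grab('wrist','w7'); print({k:np.round(st[k],3) for k in('clock','eef_pos','tool_rot','force','width')})
cv2.imwrite('pics/w7crop.png',cv2.resize(im[100:300,150:450],None,fx=2.6,fy=2.6)[:,:,::-1])
```

```text
{'clock': np.float64(6.283), 'eef_pos': array([ 519.26 , -327.003,   38.971]), 'tool_rot': array([-3.141,  0.   ,  0.306]), 'force': array([ 0.272, -0.257, -3.676]), 'width': np.float64(6.873)}
```

View pics/w7crop.png

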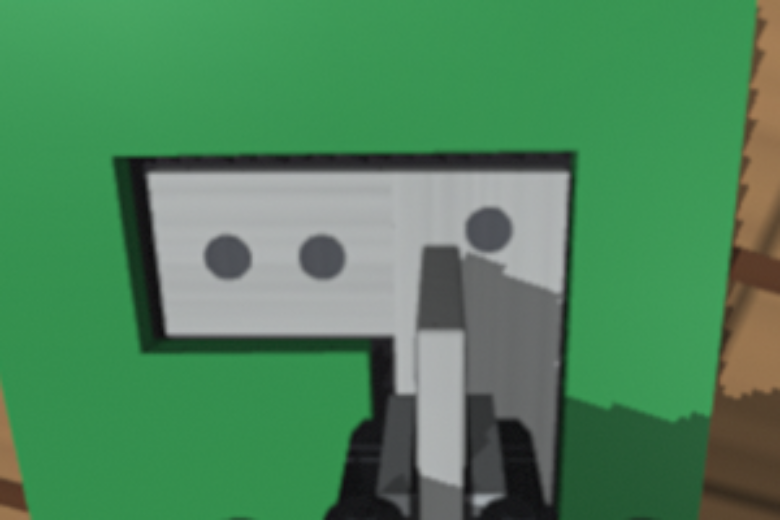

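The bracket is inside the cut-out, with its right gap narrower than its left. I shift +1.6 mm in y, lower the last 2 mm and check force.

>>> {"method": "step_arm", "body": {"deltas": [[[0,-0.3,1.6,-0.5,0,0,0.002],[0,0,0,-1,0,0,0],[0,0,0,-0.7,0,0,0],[0,0,0,0,0,0,0]]]}}

```text
clock: 6.67
eef_pos: [519.2, -325.4, 38.2]
tool_rot: [-3.141, -0.001, 0.308]
force: [-2.3, 3.0, 5.4]
width: 7.1
```

The floor contact shows in the force (z from -3.7 to +5.4 N). I release and rise.

>>> {"method": "step_arm", "body": {"deltas": [[[0.3,0,0,0,0,0,0],[0.5,0,0,0,0,0,0],[0.6,0,0,0,0,0,0],[0.6,0,0,0,0,0,0],[0.6,0,0,20,0,0,0],[0.6,0,0,30,0,0,0],[0.6,0,0,40,0,0,0],[0.6,0,0,40,0,0,0],[0.6,0,0,40,0,0,0],[0.6,0,0,20,0,0,0]]]}}

```text
clock: 7.5
eef_pos: [520.3, -327.5, 232.1]
tool_rot: [3.136, -0.004, 0.307]
force: [0.0, -1.0, -0.1]
width: 51.2
```

Run:
```python
from h import *
im,d,ci,st=grab('wrist','w8'); print({k:np.round(st[k],3) for k in('clock','eef_pos','tool_rot','force','width')})
C=cloud(im,d,ci)
print(brfit('w8',(200,60,400,260),z=14))
im,d,ci,st=grab('top','top1')
```

```text
{'clock': np.float64(7.5), 'eef_pos': array([ 520.324, -327.493,  232.129]), 'tool_rot': array([ 3.136, -0.004,  0.307]), 'force': array([ 0.044, -0.97 , -0.051]), 'width': np.float64(51.218)}
(None, 4, array([[ 549.34375, -252.29492],
       [ 460.8935 , -371.09836],
       [ 546.5221 , -311.5717 ],
       [ 575.3767 , -334.82507]], dtype=float32))
```

View pics/w8.png

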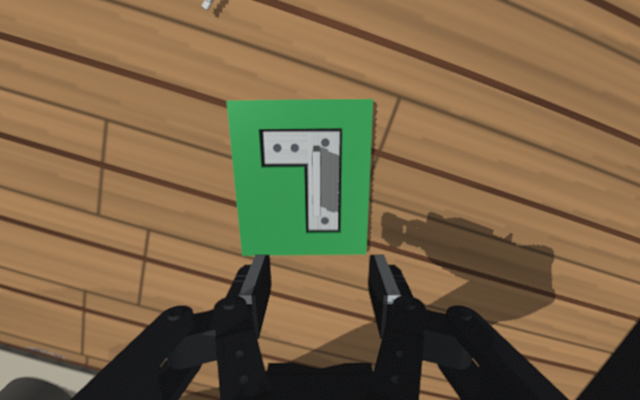

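Run:
```python
from h import *
print(brfit('w8',(250,120,345,240),z=14,thr=50))
im,d,ci,st=load('w8');C=cloud(im,d,ci)
for uv in [(272,135),(300,138),(270,160),(328,132),(337,137),(325,228),(335,225),(310,225)]: print(uv,C[uv[1],uv[0]].round(1))
# sign
im,d,ci,st=load('top1');C=cloud(im,d,ci)
H,S,V=cv2.split(cv2.cvtColor(im,cv2.COLOR_RGB2HSV))
m=(C[...,2]>155)&(C[...,2]<175)&(np.abs(C[...,0]-500)<100)&(np.abs(C[...,1]-330)<120)
ys,xs=np.where(m);P=onz(ci,np.c_[xs,ys],165)[:,:2].astype(np.float32);r=cv2.minAreaRect(P);print('plate top',len(P),r, P.mean(0))
w=np.linalg.svd(P-P.mean(0))[2][0];print('dir',np.degrees(np.arctan2(w[1],w[0])))
m=(C[...,2]>8)&(C[...,2]<20)&(np.abs(C[...,0]-480)<80)&(np.abs(C[...,1]-330)<95)&((S<90)|((H>22)&(H<35)&(S>200)))
n,l,s,c=cv2.connectedComponentsWithStats(m.astype(np.uint8));i=1+np.argmax(s[1:,4]);ys,xs=np.where(l==i)
P=onz(ci,np.c_[xs,ys],14)[:,:2].astype(np.float32);print('base',len(P),cv2.minAreaRect(P))
m=(H>22)&(H<35)&(S>150)&(V>120);m[:220]=0;m[270:]=0;m[:,:215]=0;m[:,275:]=0
ys,xs=np.where(m);P=onz(ci,np.c_[xs,ys],14)[:,:2].astype(np.float32);print('stripe',cv2.minAreaRect(P))
```

```text
(np.float64(2.12020946553082), np.float64(0.30216176871441114), array([ 519.18809041, -325.15812853]), array([[-0.5, -0.7],
       [ 2.1, -0.4],
       [ 1.4,  1. ],
       [-0.5,  0. ],
       [-1.7,  0.3],
       [-0.8, -0.1]]))
(272, 135) [ 549.3 -263.1   15. ]
(300, 138) [ 555.6 -294.4   14.7]
(270, 160) [ 520.8 -268.2   14.8]
(328, 132) [ 571.7 -322.8   15.6]
(337, 137) [ 569.3 -334.5   13.3]
(325, 228) [ 457.7 -356.2   14.1]
(335, 225) [ 465.4 -366.9   14.2]
(310, 225) [ 456.3 -336.8   14.9]
plate top 143 ((482.5079650878906, 324.41729736328125), (9.976436614990234, 128.37960815429688), 16.250513076782227) [482.43784 324.11035]
dir 106.35865
base 831 ((481.5210266113281, 324.2241516113281), (87.46295166015625, 148.0838165283203), 6.226937294006348)
stripe ((516.9779663085938, 328.79754638671875), (19.050390243530273, 150.8920440673828), 6.241770267486572)
```

The bracket sits at (519.2,-325.2), within 2.3 mm of the pocket point, and its plate top is at 14–15 mm, so it is flat. The sign's axis is at about (482,324.2), with base yaw 6.2° and plate normal 16.3°. Next I hover over the sign.

>>> {"method": "step_arm", "body": {"deltas": [[[0.6,-1,20,10,0,0,0.1],[0.6,-2,38,10,0,0,0.1],[0.6,-2,38,5,0,0,0.1],[0.6,-2,38,5,0,0,0.1],[0.6,-2,38,0,0,0,0.1],[0.6,-2,38,0,0,0,0.1],[0.6,-2,38,0,0,0,0.1],[0.6,-2,38,0,0,0,0.1],[0.6,-2,38,0,0,0,0.1],[0.6,-2,38,0,0,0,0.1]]]}}

```text
clock: 8.43
eef_pos: [499.1, 38.3, 256.2]
tool_rot: [-3.14, 0.0, 1.313]
force: [1.4, 1.1, -0.3]
width: 51.3
```

>>> {"method": "step_arm", "body": {"deltas": [[[0.6,-2,38,0,0,0,0.1],[0.6,-2,38,0,0,0,0.1],[0.6,-2,38,0,0,0,0.1],[0.6,-2,38,0,0,0,0.1],[0.6,-3,38,0,0,0,0.1],[0.6,-4,38,0,0,0,0.05],[0.6,-4,38,0,0,0,0],[0.6,0,19,0,0,0,0],[0.6,0,0,0,0,0,0],[0.6,0,0,0,0,0,0]]]}}

```text
clock: 9.27
eef_pos: [480.0, 322.3, 255.6]
tool_rot: [-3.139, 0.001, 1.861]
force: [-0.7, -0.9, 0.4]
width: 50.8
```

Run:
```python
from h import *
im,d,ci,st=grab('wrist','w9'); print({k:np.round(st[k],3) for k in('clock','qpos','eef_pos','tool_rot','force','width')}); print(load('w8')[3]['qpos'])
```

```text
{'clock': np.float64(9.267), 'qpos': array([-0.834,  0.522,  0.3  ,  1.708, -0.183,  0.942, -0.173]), 'eef_pos': array([479.995, 322.298, 255.63 ]), 'tool_rot': array([-3.139e+00,  1.000e-03,  1.861e+00]), 'force': array([-0.721, -0.91 ,  0.404]), 'width': np.float64(50.831)}
[ 0.10573323  0.67503036  0.69996231  1.6482466  -0.4999942   0.99754482
 -0.29108155]
```

View pics/w9.png

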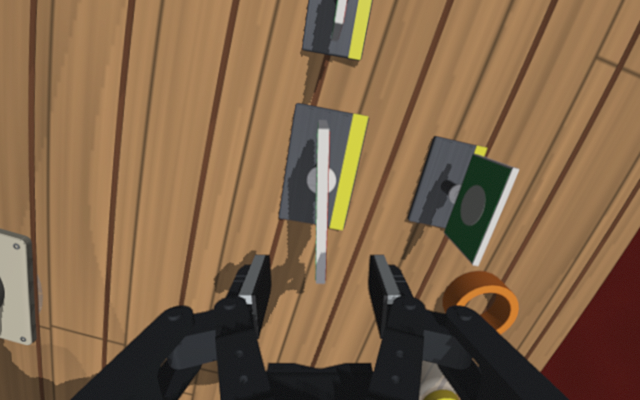

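The wrist view shows the wanted sign's plate edge from (323,125) to (320,282), over its base (282–367, 103–230) with the yellow stripe on the right. It is the big base. Sign C is at (470,195) and B at (335,25). Next I locate the axis precisely.

```bash
cat >> h.py <<'E'
def sign(tag,x0,y0,x1,y1):
    im,d,ci,st=load(tag);C=cloud(im,d,ci)
    H,S,V=cv2.split(cv2.cvtColor(im,cv2.COLOR_RGB2HSV))
    box=np.zeros_like(H,bool);box[y0:y1,x0:x1]=1
    m=(C[...,2]>159)&(C[...,2]<172)&box
    P=C[m][:,:2].astype(np.float32);r=cv2.minAreaRect(P)
    w=np.linalg.svd(P-P.mean(0),full_matrices=False)[2][0]
    print('plate',len(P),np.round(r[0],1),np.round(r[1],1),round(r[2],1),'dir %.1f'%np.degrees(np.arctan2(w[1],w[0])),'z',np.median(C[m][:,2]).round(1))
    m=box&(C[...,2]>9)&(C[...,2]<20)&((S<90)|((H>22)&(H<35)&(S>150)))
    n,l,s,c=cv2.connectedComponentsWithStats(m.astype(np.uint8))
    ys,xs=np.where(m);r=cv2.minAreaRect(onz(ci,np.c_[xs,ys],14)[:,:2].astype(np.float32));print('base',np.round(r[0],1),np.round(r[1],1),round(r[2],1))
    m=box&(H>22)&(H<35)&(S>150);ys,xs=np.where(m);r=cv2.minAreaRect(onz(ci,np.c_[xs,ys],14)[:,:2].astype(np.float32));print('stripe',np.round(r[0],1),np.round(r[1],1),round(r[2],1))
E
python3 - <<'E'
from h import *
sign('w9',270,95,380,290)
im,d,ci,st=load('w9')
print(onz(ci,[(323,122),(321,281)],165).round(1))
E
```

```text
plate 1796 [482.7 322.7] [  9.2 129.7] 15.7 dir -74.2 z 165.6
base [481.7 322.7] [ 87.6 149.9] 6.2
stripe [516.7 325.4] [ 17.3 151.5] 6.3
[[463.6 389.1 165. ]
 [500.4 261.4 165. ]]
```

>>> {"method": "step_arm", "body": {"deltas": [[[0.6,2.4,0.7,-20,0,0,-0.015],[0.6,0,0,-30,0,0,0],[0.6,0,0,-30,0,0,0],[0.6,0,0,-20,0,0,0],[0.6,0,0,-13,0,0,0],[0.6,0,0,0,0,0,0],[0.6,0,0,0,0,0,0]]]}}

```text
clock: 9.9
eef_pos: [483.7, 320.0, 143.7]
tool_rot: [-3.14, 0.001, 1.84]
force: [0.6, 0.0, 0.9]
width: 51.0
```

>>> {"method": "step_arm", "body": {"deltas": [[[0.4,0,0,0,0,0,0],[0.2,0,0,0,0,0,0],[0.1,0,0,0,0,0,0],[0,0,0,0,0,0,0],[0,0,0,0,0,0,0],[0,0,0,0,0,0,0],[0,0,0,0,0,0,0]]]}}

```text
clock: 10.48
eef_pos: [482.0, 321.6, 145.2]
tool_rot: [-3.139, -0.0, 1.843]
force: [-5.5, -2.3, 7.2]
width: 7.3
```

Gripped at the spindle line. I turn anticlockwise by 2.975 rad in stages.

>>> {"method": "step_arm", "body": {"deltas": [[[0,0,1,0,0,0,0.05],[0,0,0,0,0,0,0.08],[0,0,0,0,0,0,0.08],[0,0,0,0,0,0,0.08],[0,0,0,0,0,0,0.08],[0,0,0,0,0,0,0.08],[0,0,0,0,0,0,0.08],[0,0,0,0,0,0,0.08],[0,0,0,0,0,0,0.08],[0,0,0,0,0,0,0]]]}}

```text
clock: 11.32
eef_pos: [482.4, 321.9, 145.2]
tool_rot: [-3.139, -0.001, 2.536]
force: [-3.6, -2.9, 8.2]
width: 6.8
```

Run:
```python
from h import *
st=ctrl.read_state();print({k:np.round(st[k],3) for k in('clock','qpos','eef_pos','tool_rot','force','torque','width')})
```

```text
{'clock': np.float64(11.317), 'qpos': array([-0.672,  0.649,  0.055,  1.806, -0.053,  0.69 ,  0.378]), 'eef_pos': array([482.405, 321.92 , 145.217]), 'tool_rot': array([-3.139e+00, -1.000e-03,  2.536e+00]), 'force': array([-3.632, -2.86 ,  8.195]), 'torque': array([-0.611,  0.879,  0.007]), 'width': np.float64(6.825)}
```

Tracking well: yaw +0.69 rad so far, with low forces and q7 well within range.

>>> {"method": "step_arm", "body": {"deltas": [[[0,0,0,0,0,0,0.1],[0,0,0,0,0,0,0.1],[0,0,0,0,0,0,0.1],[0,0,0,0,0,0,0.1],[0,0,0,0,0,0,0.1],[0,0,0,0,0,0,0.1],[0,0,0,0,0,0,0.1],[0,0,0,0,0,0,0.1],[0,0,0,0,0,0,0.1],[0,0,0,0,0,0,0]]]}}

```text
clock: 12.15
eef_pos: [482.5, 322.5, 145.2]
tool_rot: [-3.141, -0.002, -2.846]
force: [-4.0, -2.5, 7.3]
width: 7.3
```

>>> {"method": "step_arm", "body": {"deltas": [[[0,0,0,0,0,0,0.1],[0,0,0,0,0,0,0.1],[0,0,0,0,0,0,0.1],[0,0,0,0,0,0,0.1],[0,0,0,0,0,0,0.1],[0,0,0,0,0,0,0.1],[0,0,0,0,0,0,0.1],[0,0,0,0,0,0,0.1],[0,0,0,0,0,0,0.1],[0,0,0,0,0,0,0]]]}}

```text
clock: 12.98
eef_pos: [482.1, 323.0, 145.2]
tool_rot: [3.14, -0.001, -1.946]
force: [-5.3, -1.0, 7.3]
width: 7.5
```

Run:
```python
from h import *
st=ctrl.read_state();print({k:np.round(st[k],3) for k in('clock','qpos','eef_pos','tool_rot','force','torque','width')})
print('remaining turn',4.818-(st['tool_rot'][2]%(2*np.pi)))
```

```text
{'clock': np.float64(12.983), 'qpos': array([-0.35 ,  0.685, -0.458,  1.796,  0.418,  0.759,  1.74 ]), 'eef_pos': array([482.079, 323.005, 145.224]), 'tool_rot': array([ 3.140e+00, -1.000e-03, -1.946e+00]), 'force': array([-5.317, -1.004,  7.287]), 'torque': array([-0.288,  0.968, -0.011]), 'width': np.float64(7.55)}
remaining turn 0.48054973678464386
```

>>> {"method": "step_arm", "body": {"deltas": [[[0,0,0,0,0,0,0.1],[0,0,0,0,0,0,0.1],[0,0,0,0,0,0,0.1],[0,0,0,0,0,0,0.1],[0,0,0,0,0,0,0.06],[0,0,0,0,0,0,0.02],[0,0,0,0,0,0,0],[0,0,0,0,0,0,0]]]}}

```text
clock: 13.65
eef_pos: [481.8, 323.1, 145.2]
tool_rot: [3.14, -0.001, -1.47]
force: [-6.2, -1.0, 7.6]
width: 6.7
```

>>> {"method": "step_arm", "body": {"deltas": [[[0.1,0,0,0,0,0,0],[0.2,0,0,0,0,0,0],[0.35,0,0,0,0,0,0],[0.5,0,0,0,0,0,0],[0.5,0,0,0,0,0,0],[0.5,0,0,20,0,0,0],[0.5,0,0,30,0,0,0],[0.5,0,0,40,0,0,0],[0.5,0,0,20,0,0,0],[0.5,0,0,0,0,0,0]]]}}

```text
clock: 14.48
eef_pos: [485.7, 325.4, 259.2]
tool_rot: [-3.133, 0.005, -1.471]
force: [0.4, 0.3, -0.3]
width: 42.6
```

Run:
```python
from h import *
im,d,ci,st=grab('wrist','w10');print({k:np.round(st[k],3) for k in('clock','qpos','eef_pos','tool_rot','force','width')})
grab('top','top2');grab('scene','scene2')
```

```text
{'clock': np.float64(14.483), 'qpos': array([-0.215,  0.581, -0.674,  1.678,  0.415,  1.02 ,  2.214]), 'eef_pos': array([485.742, 325.418, 259.168]), 'tool_rot': array([-3.133,  0.005, -1.471]), 'force': array([ 0.449,  0.326, -0.282]), 'width': np.float64(42.594)}
```

View pics/w10.png

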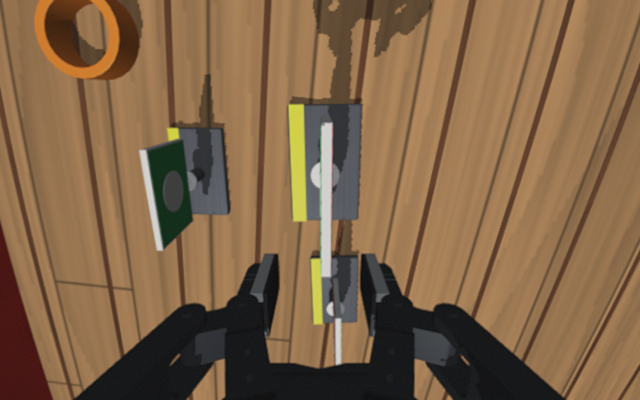

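View pics/scene2.png

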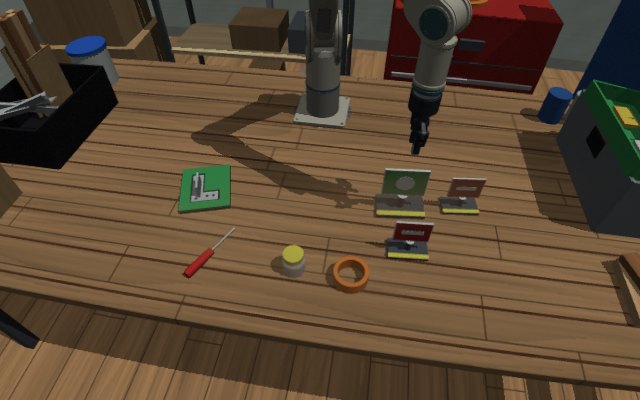

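View pics/top2.png

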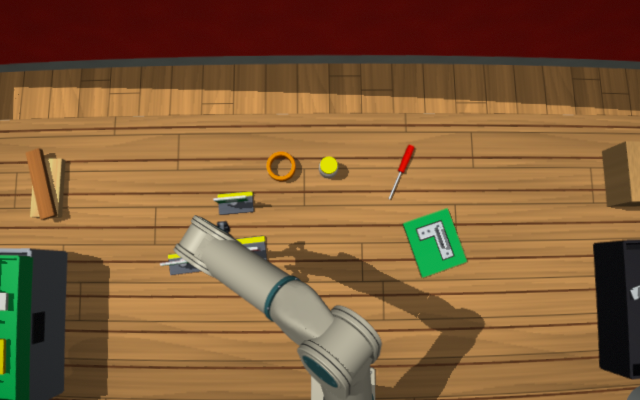

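The scene view shows the sign at (405,184) now green with the white disc facing outward. The bracket is in its cut-out at (205,188), and the jar (293,260), tape (351,273) and screwdriver (210,252) have not moved. In the wrist view the plate edge (327,125)–(327,275) is parallel to the yellow stripe. I measure the angle and recheck the bracket.

Run:
```python
from h import *
sign('w10',284,95,365,250)
im,d,ci,st=load('w10');print(im[180:184,320:336].tolist()[0])
for t in('top0','top2'):
    im,d,ci,st=load(t);H,S,V=cv2.split(cv2.cvtColor(im,cv2.COLOR_RGB2HSV))
    for nm,m,z in(('jar',(H>22)&(H<35)&(S>150)&(V>120),75),('tape',(H>5)&(H<18)&(S>225)&(V>150),40),('sd',((H<4)|(H>176))&(S>180),12)):
        m=m.copy();m[:140]=0;m[185:]=0;m[:,:250]=0;m[:,430:]=0
        ys,xs=np.where(m);print(t,nm,len(xs),onz(ci,np.c_[xs,ys],z).mean(0).round(1))
im,d,ci,st=load('top2');W=np.zeros((400,640),np.uint8);H,S,V=cv2.split(cv2.cvtColor(im,cv2.COLOR_RGB2HSV));W[220:265,415:455]=((S<70)&(V>75))[220:265,415:455]
print(fitL(cv2.morphologyEx(W,cv2.MORPH_CLOSE,np.ones((3,3),np.uint8)),ci,14,Lb)[:3])
```

```text
plate 1451 [483.2 309.7] [  8.6 104.1] 5.8 dir 95.9 z 165.8
base [482.1 321.7] [ 89.1 148.4] 6.4
stripe [516.8 325.2] [ 17.2 147.8] 5.6
[[169, 193, 172], [167, 194, 171], [203, 206, 199], [211, 208, 206], [208, 207, 204], [209, 208, 205], [208, 207, 205], [209, 208, 205], [209, 208, 205], [211, 210, 207], [207, 204, 201], [186, 171, 168], [145, 115, 115], [124, 116, 120], [123, 124, 128], [125, 125, 129]]
top0 jar 253 [756.6  41.5  75. ]
top0 tape 63 [765.6 192.7  40. ]
top0 sd 151 [ 789.8 -223.3   12. ]
top2 jar 253 [756.6  41.5  75. ]
top2 tape 66 [763.3 193.   40. ]
top2 sd 152 [ 789.5 -223.1   12. ]
(np.float64(7.375083309294837), np.float64(0.29685815813803706), array([ 519.04554675, -323.55834096]))
```

>>> {"method": "step_arm", "body": {"deltas": [[[0.5,0,0,20,0,0,0],[0.5,0,0,0,0,0,0],[0.5,0,0,0,0,0,0],[0.5,0,0,0,0,0,0],[0.5,0,0,0,0,0,0]]]}}

```text
clock: 15.05
eef_pos: [483.1, 322.5, 272.7]
tool_rot: [3.14, -0.001, -1.47]
force: [-0.0, -0.6, 0.1]
width: 42.6
```

```bash
python3 -c "
from cell import ctrl
print(ctrl.finish_job())"
```

```text
the job is handed in; nothing more can be done
None
```

The bracket lies in its cut-out and is released, and the sign now shows its green face outward over the yellow edge. I handed the job in at about 15 s of the 64 s allowed; no verdict was reported.

- **Bracket:** I gripped it by the fin, turned it about -0.76 rad and lowered it until the floor contact showed in the force. A wrist view put it at (519.2, -325.2), about 2.3 mm from the pocket point I measured. Its plate top stood at 13–16 mm, expected 14, so it is flat.
- **Sign:** I picked the one with the 90 x 150 mm base, gripped the top edge of its plate over the spindle and turned it about +2.97 rad. The plate's normal now measures 5.9° against about 6.2° for the base, so it is within 1° of square.
- **Bystanders:** The jar and screwdriver measured within 0.5 mm of their start. The tape roll differed by 2.3 mm, on a mask of only about 65 pixels, so I take that as noise.
- **Checks that disagreed:** The last top-view fit of the bracket was coarse, with up to 7 mm corner error. Its centre still agreed with the wrist view to within 2 mm.
- **Robot:** It ended clear above the sign, with the tool force near zero.

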